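# Put the bench tools back on their outlines

### The arm

A 6-joint arm with a two-finger parallel gripper is mounted at the origin on the work surface. World frame = base frame: x ahead of the robot, y to its left, z up, the work surface at z = 0. Lengths are in m, angles in degrees, forces in N, time in s.
With the tool pointing down it reaches from about 0.275 to 0.825 m from the base axis. Payload 5.2 kg.
Tool frame: the origin (TCP) lies on the centre line of the jaws, within the pads' length; the fingertips stand 11 mm ahead of it and the grasp point (between the pads) lies 8 mm behind it; z points along the fingers, y is the line along which they close (so a half turn about z gives the same grasp; the last joint's range is limited). The gripper opens to 93 mm and grips with 3 to 60 N. Pads are 15 mm wide; open, the fingers measure 128 mm over their backs; the gripper's body (75 mm by 188 mm) begins 65 mm behind the grasp point.
Start: joints at [-82.151, 14.817, 87.949, -0, 77.235, -11.62], TCP at [0.183, -0.519, 0.23] pointing down, gripper open.
Joint ranges: [-179.93, 179.93], [-52.35, 119.4], [10.71, 147.94], [-69.91, 249.91], [12.55, 155.21], [-178.61, 178.61]. Speed limits (degrees/s): [147.25, 147.25, 180, 180, 180, 180].

### API

Orientations are given as [roll, pitch, yaw] about the fixed x, y, z axes, in that order (R = Rz(yaw) Ry(pitch) Rx(roll)).
In Python, from cell import get_obs, read_camera, sign_off gives the robot as it stands.
- The arm moves only by the shell command python3 -m pendant 'ROWS' [FORCE]. ROWS is JSON, a list of rows, each an object of numbers: "x", "y", "z": the shift along the tool's x, y, z each as a share of 30 cm, from -1 to 1; "rx", "ry", "rz": the turn, a rotation vector about the tool's x, y, z each as a share of 60 degrees, from -1 to 1; "gripper": the opening in per cent of the stroke, from 0 (shut) to 100 (fully open). In form: [{"x": .., "y": .., "z": .., "rx": .., "ry": .., "rz": .., "gripper": ..}, ...]. A call has 1 to 8 rows; each row is the pose to reach, as a shift and turn from the pose commanded when the call began, along the tool's axes at that moment; what a row does not reach only later rows make up. A row lasts 1/10 s, in which the tool goes at most 50 mm and 8.59 degrees, less where a joint would pass 70% of its speed; a pose out of reach is approached as far as the arm can. A call with a number of a shift or a turn outside -1 to 1 is refused whole. A call with a gripper value outside its range is refused whole. The fingers move at their own pace and stop on an object; FORCE is the grip in N (left out, the last holds). Time passes only in rows, so rows that repeat a pose let the fingers close. It gives the time, the measured TCP pose, the force, the opening and the grip force at its end, in the units of the state.
- get_obs(): the state, without advancing time (a new reading comes with each control period).
- read_camera(name): name is "side" or "top" or "wrist"; returns a dict with "frame" (420x560x3 uint8, red, green, blue), "fx", "fy", "cx", "cy" (pixels), "world_from_camera" (4x4, takes a point from camera to world coordinates). Camera axes: x right, y up, looking along -z (the intrinsics and any distortion apply to the point x, -y, -z); pixel columns grow to the right and rows downward; lengths in m; the calibration is good to about 2 mm. A picture is of the moment at which its call begins. There is no depth.
- sign_off(): hands the job in; it is judged then, once.
The state is a dict: "clock": time; "joints": joint angles; "joint_velocities": joint speeds; "tau": joint torques, N m; "tool_pos": TCP position; "tcp_rot": TCP orientation; "ft_force": force on the tool from outside, world axes, zero at the start; "moment": the same for the moment, N m; "gripper_width": opening from 0.0 (shut) to 1.0 (fully open); "grip_force": force on a finger pad.
Only numpy, scipy, OpenCV 4.12 (cv2) and the standard library are available. Lean on these libraries where they do the work, as an engineer would, in place of code of your own. Each camera call takes 0.05 s, during which the arm holds its last target. There are 200 camera calls.

### The job

Tidy the repair bench: lay each of the four hand tools on the black pad that bears its own outline, flat in the outline and the same way round, and let go of it. Leave the little amber resin bottle standing where it is.

Things in the scene. Friction and masses are not known exactly. Their poses are not given: they have to be found in the camera images.
- pliers: Small combination pliers, closed, lying flat: two parallel red handles (37 mm over both, 13 mm high, from x = -42 to +22 mm), dark steel jaws out to x = +78 mm, at most 25 mm wide. 130 g. Loose. Origin on the underside of the handle, on the tool's centre line, where it is best gripped across its width (along y) from above; x points to the working end, z up.
- screwdriver: Stubby screwdriver lying on its side: square yellow handle 25 mm wide and 25 mm high from x = -37 to +22 mm, black collar to x = +30, steel shaft 6 mm thick (9.5 to 15.5 mm above the underside) to its tip at x = +73 mm. 70 g. Loose. Origin on the underside of the handle, on the tool's centre line, where it is best gripped across its width (along y) from above; x points to the working end, z up.
- wrench: Small adjustable wrench, bare steel, lying flat: handle 15 mm wide and 10 mm high from x = -40 to +46 mm, then a head 34 mm wide and 12 mm high with two jaws (open mouth facing +x) to x = +78 mm. 85 g; it balances about 25 mm ahead of its origin. Loose. Origin on the underside of the handle, on the tool's centre line, where it is best gripped across its width (along y) from above; x points to the working end, z up.
- scraper: Filling knife (scraper) lying flat: blue handle 24 mm wide and 17 mm high from x = -44 to +22 mm, then a narrow neck and a thin steel blade 46 mm wide (6.5 to 9.5 mm above the underside) to x = +80 mm. 60 g. Loose. Origin on the underside of the handle, on the tool's centre line, where it is best gripped across its width (along y) from above; x points to the working end, z up.
- pliers_pad: Fixed black rubber pad, 150 x 70 mm and 6 mm thick, with a flat red outline (silhouette) of the pliers on it, lengthwise. Origin at the centre of the underside; x along the pad, towards the outline's working end, z up. Rightly laid in the outline, the pliers has its origin at x = -18 mm, y = 0, z = +6 mm of this frame with its x axis along the pad's.
- screwdriver_pad: Fixed black rubber pad, 150 x 70 mm and 6 mm thick, with a flat yellow outline (silhouette) of the screwdriver on it, lengthwise. Origin at the centre of the underside; x along the pad, towards the outline's working end, z up. Rightly laid in the outline, the screwdriver has its origin at x = -18 mm, y = 0, z = +6 mm of this frame with its x axis along the pad's.
- wrench_pad: Fixed black rubber pad, 150 x 70 mm and 6 mm thick, with a flat green outline (silhouette) of the wrench on it, lengthwise. Origin at the centre of the underside; x along the pad, towards the outline's working end, z up. Rightly laid in the outline, the wrench has its origin at x = -18 mm, y = 0, z = +6 mm of this frame with its x axis along the pad's.
- scraper_pad: Fixed black rubber pad, 150 x 70 mm and 6 mm thick, with a flat blue outline (silhouette) of the scraper on it, lengthwise. Origin at the centre of the underside; x along the pad, towards the outline's working end, z up. Rightly laid in the outline, the scraper has its origin at x = -18 mm, y = 0, z = +6 mm of this frame with its x axis along the pad's.
- bottle: Small amber resin bottle with a white cap, upright and loose among the tools and pads, 24 mm across, 48 mm high; leave it standing. Origin at the centre of its underside, z up. (Two unlisted loose things, an aluminium cup and an orange suction cup, each 30 mm across and under 30 mm high, stand among the tools likewise; all else on the bench lies beyond x = 0.75 or |y| = 0.45.)
Mind the look-alikes: they are no part of the job. Leave any green or purple look-alike of the scraper alone.

How it is judged:
By the outcome, as a careful person would: the job done as asked, in the order asked, and still so for the second after the job is handed in, with the robot touching nothing.
It also fails if it takes over 128 s, if anything falls off the work surface, if the arm or the gripper's body presses on something with over 40 N, if the wrist force passes 120 N, or if a joint passes its speed limit or range.

## Working session

There is one attempt and no reset: what is moved stays moved. The work goes in short steps, Python scripts to look and compute and a shell command to move; the robot and the scene stay as the last step left them, time stands still between calls to the robot, and variables do not carry over. Pictures are saved under pics/ and viewed, at most 14 in all, crops included, and the job is handed in when it is done.

```bash
ls; mkdir -p pics; python3 - <<'E'
from cell import *
import cv2,numpy as np
o=get_obs();print(o)
for n in("top","side"):
    c=read_camera(n);print(n,c["fx"],c["fy"],c["cx"],c["cy"],c["world_from_camera"],[k for k in c])
    cv2.imwrite(f"pics/{n}0.png",cv2.resize(c["frame"][:,:,::-1],(800,600),interpolation=cv2.INTER_CUBIC))
E
```

```text
pics
{'clock': 0.0, 'joints': array([-8.21496596e+01,  1.48577309e+01,  8.80096130e+01, -1.25771207e-03,
        7.72346737e+01, -1.16193000e+01]), 'joint_velocities': array([-0.03635864,  0.02790712, -0.05201541, -0.02955432,  0.06358522,
        0.01069238]), 'tau': array([-2.90755963e-05, -4.37311256e+01, -2.83998746e+01,  7.17408140e-02,
        4.14561387e-02, -1.31975808e-04]), 'tool_pos': array([ 0.18326407, -0.51801929,  0.22884231]), 'tcp_rot': array([-1.79899826e+02, -1.93461331e-02,  1.94699024e+01]), 'ft_force': array([-0.69748957, -0.76587017,  0.11205151]), 'moment': array([ 0.00383026, -0.00722767,  0.02467434]), 'grip_force': 0.0, 'gripper_width': 1.000400268174475}
top 390.5075499742519 390.5075499742519 276.7263962636875 215.04799480854544 [[-0.01565111  0.98192293 -0.188633    0.35715888]
 [-0.99982669 -0.01346724  0.01285356  0.0919844 ]
 [ 0.01008084  0.18880148  0.98196353  1.06535847]
 [ 0.          0.          0.          1.        ]] ['frame', 'fx', 'fy', 'cx', 'cy', 'world_from_camera']
side 433.6618768792935 433.6618768792935 285.3200951322001 206.66168448939075 [[-0.95891975  0.22331888 -0.17493311  0.36792131]
 [-0.28367482 -0.75220862  0.5947359   0.66797741]
 [ 0.00122956  0.61992812  0.78465764  0.78953591]
 [ 0.          0.          0.          1.        ]] ['frame', 'fx', 'fy', 'cx', 'cy', 'world_from_camera']
```

View pics/top0.png

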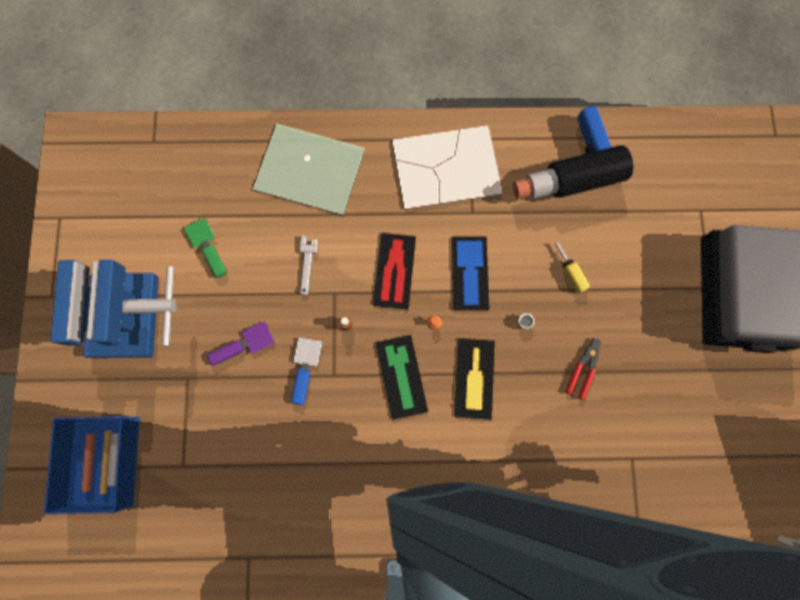

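View pics/side0.png

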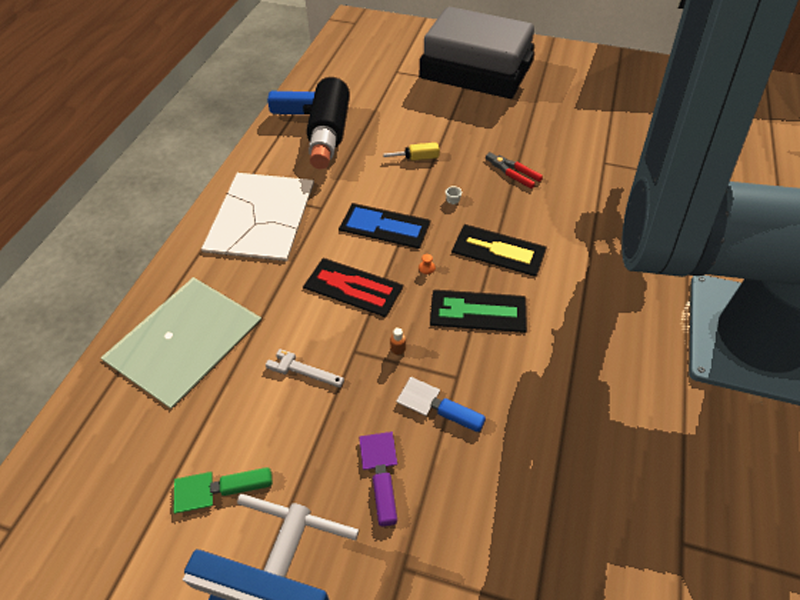

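Top view (800×600 px): wrench (306,265), blue scraper (303,370), screwdriver (570,268), pliers (584,368). The pads are pliers (395,271), scraper (470,273), wrench (402,377) and screwdriver (475,378). The bottle is at (345,323), the suction cup at (435,322) and the cup at (526,321). The green (207,248) and purple (240,343) scrapers are look-alikes. The scraper meant is the one with the blue handle and steel blade at (303,370).

```bash
cat > h.py <<'E'
from cell import *
import cv2,numpy as np
def ray(c,uv,z):
    uv=np.atleast_2d(uv).astype(float);T=np.array(c["world_from_camera"])
    d=np.c_[(uv[:,0]-c["cx"])/c["fx"],-(uv[:,1]-c["cy"])/c["fy"],-np.ones(len(uv))]@T[:3,:3].T
    o=T[:3,3];return (o+d*((z-o[2])/d[:,2])[:,None])[:,:2]
def proj(c,p):
    T=np.array(c["world_from_camera"]);q=(np.asarray(p)-T[:3,3])@T[:3,:3]
    return np.array([c["cx"]-c["fx"]*q[0]/q[2],c["cy"]+c["fy"]*q[1]/q[2]])
def masks(f):
    h=cv2.cvtColor(f,cv2.COLOR_RGB2HSV).astype(int);H,S,V=h[...,0],h[...,1],h[...,2]
    return dict(red=((H<6)|(H>172))&(S>170)&(V>70),yellow=(H>22)&(H<33)&(S>140)&(V>120),
      green=(H>45)&(H<80)&(S>100)&(V>60),blue=(H>100)&(H<125)&(S>140)&(V>60),
      black=(V<45),steel=(S<45)&(V>110))
def blobs(m,amin):
    n,l,s,c=cv2.connectedComponentsWithStats(m.astype(np.uint8));
    return [(s[i,4],c[i],np.argwhere(l==i)[:,::-1]) for i in range(1,n) if s[i,4]>=amin]
def rect(c,pts,z):
    w=ray(c,pts,z)*1000;(cx,cy),(a,b),t=cv2.minAreaRect(w.astype(np.float32))
    if a<b:a,b,t=b,a,t+90
    t=(t+90)%180-90
    return np.round([cx,cy,a,b,t],1)
def pca(c,pts,z):
    w=ray(c,pts,z)*1000;m=w.mean(0);u=np.linalg.svd(w-m,full_matrices=False)[2][0];u*=np.sign(u[0])
    return np.round([*m,np.degrees(np.arctan2(u[1],u[0]))],1)
E
python3 - <<'E'
from h import *
zz=dict(red=.0065,yellow=.0125,green=.006,blue=.0085,black=.006,steel=.008)
for n in("top","side"):
    c=read_camera(n)
    for k,m in masks(c["frame"]).items():
        for a,ce,p in blobs(m,40):
            r=rect(c,p,zz[k])
            if 250<r[0]<700 and abs(r[1])<420 and r[2]<220: print(n,k,a,(ce/.7).round(),"rect",r,"pca",pca(c,p,zz[k]))
E
```

```text
top red 481 [394. 272.] rect [635.8  79.5 126.5  42.9  -5.7] pca [630.9  79.6  -6.6]
top red 104 [574. 378.] rect [ 420.3 -257.7   59.5   12.8  -25.9] pca [ 419.7 -257.6  -26.1]
top red 90 [586. 384.] rect [ 408.3 -280.2   59.2   11.2  -25.2] pca [ 408.2 -280.4  -24.9]
top yellow 104 [579. 276.] rect [ 616.8 -280.8   51.    16.2   24.8] pca [ 616.1 -280.9   24.6]
top yellow 279 [474. 386.] rect [421.6 -65.4 107.   26.6  -2.5] pca [408.1 -67.2  -4.8]
top green 454 [400. 373.] rect [428.3  73.4 123.9  40.9   5.4] pca [434.9  70.9  12.4]
top blue 637 [470. 268.] rect [628.8 -69.2 130.4  50.7  -2.1] pca [636.8 -69.1  -0.9]
top blue 198 [300. 386.] rect [412.1 259.1  62.6  23.2 -11.4] pca [412.  258.7 -10.4]
top black 477 [393. 268.] rect [634.4  79.6 143.2  64.2  -7.1] pca [639.1  80.5  -7.2]
top black 379 [469. 283.] rect [ 6.267e+02 -6.800e+01  1.414e+02  6.510e+01 -6.000e-01] pca [606.7 -66.1   5. ]
top black 741 [401. 380.] rect [427.9  69.7 143.2  66.1  11.8] pca [421.4  68.9  10.7]
top black 764 [474. 375.] rect [422.7 -68.6 142.7  65.2  -4.6] pca [427.7 -68.   -5.6]
top steel 239 
[... 893 characters left out ...]
+01  1.000e-01] pca [636.5 -67.5  -0.7]
side blue 396 [461. 414.] rect [411.8 257.9  65.1  27.1 -10.6] pca [411.2 258.1 -11.3]
side black 544 [390. 229.] rect [ 6.279e+02 -6.620e+01  1.475e+02  7.120e+01 -5.000e-01] pca [614.4 -60.    5.4]
side black 886 [496. 250.] rect [422.3 -65.8 147.4  70.7  -5.2] pca [425.7 -64.   -5.9]
side black 845 [352. 288.] rect [634.3  81.3 147.7  70.3  -7.2] pca [634.8  84.7  -7.2]
side black 1095 [480. 312.] rect [427.9  71.6 147.7  71.6  11.4] pca [423.7  73.7  12. ]
side steel 360 [302. 368.] rect [6.476e+02 2.462e+02 1.173e+02 3.180e+01 5.000e-01] pca [652.4 250.6  -3.8]
side steel 452 [418. 396.] rect [476.8 245.8  46.5  45.5 -10.4] pca [476.7 246.1 -38.3]
```

```bash
cat > go.py <<'E'
import sys,numpy as np
from cell import get_obs
from scipy.spatial.transform import Rotation as R
# usage: go.py x y z(mm) yaw ... : shares from the current pose
o=get_obs();p=np.array(o["tool_pos"])*1000;r=R.from_euler("xyz",o["tcp_rot"],degrees=True)
print("at",o["clock"],p.round(1),np.round(o["tcp_rot"],1),"w",round(o["gripper_width"],3),"grip",round(o["grip_force"],1))
a=[float(v) for v in sys.argv[1:]]
for i in range(0,len(a),4):
    x,y,z,w=a[i:i+4];q=R.from_euler("xyz",[180,0,w],degrees=True)
    print("shift",(r.inv().apply(np.array([x,y,z])-p)/300).round(4),"turn",(np.degrees((r.inv()*q).as_rotvec())/60).round(4))
E
python3 go.py 423 -274 180 -26
```

```text
at 0.2 [ 183.3 -518.2  229.2] [-179.9   -0.    19.5] w 1.0 grip 0.0
shift [ 1.0246 -0.5011  0.1646] turn [-1.000e-03  2.000e-04  7.578e-01]
```

```bash
python3 -m pendant '[{"x":0.98,"y":-0.48,"z":0.165,"rz":0.758,"gripper":60},{"x":0.98,"y":-0.48,"z":0.165,"rz":0.758,"gripper":60},{"x":0.98,"y":-0.48,"z":0.165,"rz":0.758,"gripper":60},{"x":0.98,"y":-0.48,"z":0.165,"rz":0.758,"gripper":60},{"x":0.98,"y":-0.48,"z":0.165,"rz":0.758,"gripper":60},{"x":0.98,"y":-0.48,"z":0.165,"rz":0.758,"gripper":60},{"x":0.98,"y":-0.48,"z":0.165,"rz":0.758,"gripper":60},{"x":0.98,"y":-0.48,"z":0.165,"rz":0.758,"gripper":60}]' 20
python3 -m pendant '[{"x":0,"gripper":60},{"x":0,"gripper":60}]'
python3 - <<'E'
from h import *
c=read_camera("wrist");print(c["world_from_camera"],c["fx"],c["cx"],c["cy"])
cv2.imwrite("pics/w1.png",c["frame"][:,:,::-1])
for z in(.0065,.013):
  for a,ce,p in blobs(masks(c["frame"])["red"],200): print(a,ce,rect(c,p,z),pca(c,p,z))
E
python3 go.py
```

```text
[[ 0.33294742  0.90597744  0.26144004  0.2564786 ]
 [-0.94294331  0.32047573  0.09029515 -0.49272617]
 [-0.00197982 -0.27658667  0.96098694  0.3838176 ]
 [ 0.          0.          0.          1.        ]] 341.9223337359106 280.23164688228576 206.83361160836856
at 0.25 [ 183.3 -518.3  229.2] [-180.    -0.    19.5] w 1.001 grip 0.0schema error: expected keys x, y, z, rx, ry, rz, gripper
schema error: expected keys x, y, z, rx, ry, rz, gripper
```

View pics/w1.png

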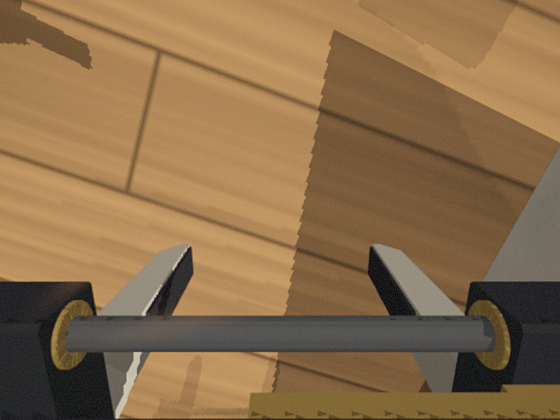

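The wrist view shows only wood between the fingers, because the move was refused: every row needs all seven keys. The view itself looks under the TCP, so it is usable for measuring.

```bash
python3 -m pendant '[{"x":0.98,"y":-0.48,"z":0.165,"rx":0,"ry":0,"rz":0.758,"gripper":60},{"x":0.98,"y":-0.48,"z":0.165,"rx":0,"ry":0,"rz":0.758,"gripper":60},{"x":0.98,"y":-0.48,"z":0.165,"rx":0,"ry":0,"rz":0.758,"gripper":60},{"x":0.98,"y":-0.48,"z":0.165,"rx":0,"ry":0,"rz":0.758,"gripper":60},{"x":0.98,"y":-0.48,"z":0.165,"rx":0,"ry":0,"rz":0.758,"gripper":60},{"x":0.98,"y":-0.48,"z":0.165,"rx":0,"ry":0,"rz":0.758,"gripper":60},{"x":0.98,"y":-0.48,"z":0.165,"rx":0,"ry":0,"rz":0.758,"gripper":60},{"x":0.98,"y":-0.48,"z":0.165,"rx":0,"ry":0,"rz":0.758,"gripper":60}]' 20
python3 -m pendant '[{"x":0,"y":0,"z":0,"rx":0,"ry":0,"rz":0,"gripper":60},{"x":0,"y":0,"z":0,"rx":0,"ry":0,"rz":0,"gripper":60}]'
python3 - <<'E'
from h import *
c=read_camera("wrist")
cv2.imwrite("pics/w2.png",c["frame"][:,:,::-1])
for z in(.0065,.013):
  for a,ce,p in blobs(masks(c["frame"])["red"],200): print(a,ce,rect(c,p,z),pca(c,p,z))
E
python3 go.py
```

```text
clock: 1.05
tool_pos: [0.4152, -0.2796, 0.1791]
tcp_rot: [-179.8, 0.1, -25.6]
ft_force: [-1.2, -0.4, -0.3]
gripper_width: 0.605
grip_force: 0.0
clock: 1.25
tool_pos: [0.4121, -0.2856, 0.1803]
tcp_rot: [180.0, -0.0, -26.0]
ft_force: [0.7, -0.4, 0.1]
gripper_width: 0.603
grip_force: 0.0
665 [251.02556391 196.18796992] [ 418.3 -256.    62.4   11.2  -25.7] [ 419.1 -256.3  -25.6]
629 [277.2782194  195.74721781] [ 407.5 -279.3   61.4   10.   -26. ] [ 408.1 -279.9  -25.8]
665 [251.02556391 196.18796992] [ 419.5 -257.2   61.2   11.   -25.7] [ 420.3 -257.6  -25.6]
629 [277.2782194  195.74721781] [ 409.  -280.1   60.2    9.8  -26. ] [ 409.5 -280.7  -25.8]
at 1.3 [ 411.9 -286.   180.4] [180.   -0.  -26.1] w 0.604 grip 0.0
```

View pics/w2.png

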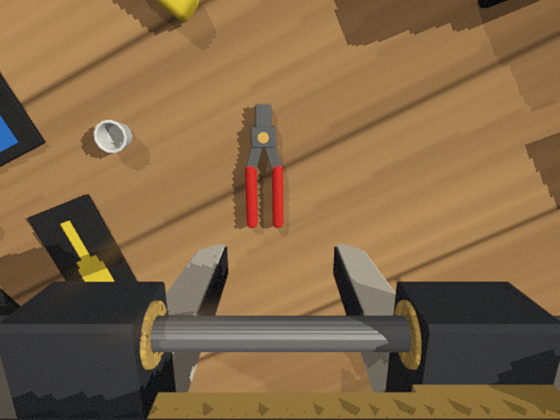

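Wrist view: the pliers' red handles are at columns 251 and 277, rows 167–227, jaws up. That agrees with the top view (origin ≈ 423, −273 mm, heading −26°).

```bash
python3 go.py 423.3 -273.2 60 -25.9 423.3 -273.2 14 -25.9
```

```text
at 1.3 [ 411.9 -286.   180.4] [180.   -0.  -26.1] w 0.604 grip 0.0
shift [ 0.0152 -0.0552  0.4012] turn [ 0.0006 -0.0003 -0.0032]
shift [ 0.0152 -0.0553  0.5545] turn [ 0.0006 -0.0003 -0.0032]
```

```bash
python3 -m pendant '[{"x":0.015,"y":-0.055,"z":0.15,"rx":0,"ry":0,"rz":0,"gripper":60},{"x":0.015,"y":-0.055,"z":0.3,"rx":0,"ry":0,"rz":0,"gripper":60},{"x":0.015,"y":-0.055,"z":0.4,"rx":0,"ry":0,"rz":0,"gripper":60},{"x":0.015,"y":-0.055,"z":0.48,"rx":0,"ry":0,"rz":0,"gripper":60},{"x":0.015,"y":-0.055,"z":0.53,"rx":0,"ry":0,"rz":0,"gripper":60},{"x":0.015,"y":-0.055,"z":0.553,"rx":0,"ry":0,"rz":0,"gripper":60},{"x":0.015,"y":-0.055,"z":0.553,"rx":0,"ry":0,"rz":0,"gripper":60},{"x":0.015,"y":-0.055,"z":0.553,"rx":0,"ry":0,"rz":0,"gripper":60}]'
python3 -m pendant '[{"x":0,"y":0,"z":0,"rx":0,"ry":0,"rz":0,"gripper":20},{"x":0,"y":0,"z":0,"rx":0,"ry":0,"rz":0,"gripper":20},{"x":0,"y":0,"z":0,"rx":0,"ry":0,"rz":0,"gripper":20},{"x":0,"y":0,"z":0,"rx":0,"ry":0,"rz":0,"gripper":20},{"x":0,"y":0,"z":0,"rx":0,"ry":0,"rz":0,"gripper":20},{"x":0,"y":0,"z":0,"rx":0,"ry":0,"rz":0,"gripper":20}]' 25
python3 go.py 423 -273 120 -25.9 617.1 82.2 120 -7 617.1 82.2 21 -7
```

```text
clock: 2.1
tool_pos: [0.4239, -0.2731, 0.015]
tcp_rot: [180.0, -0.1, -26.1]
ft_force: [0.5, -0.1, -0.5]
gripper_width: 0.601
grip_force: 0.0
clock: 2.7
tool_pos: [0.4241, -0.2724, 0.015]
tcp_rot: [180.0, -0.1, -26.0]
ft_force: [-2.0, -0.4, 5.6]
gripper_width: 0.396
grip_force: 25.0
at 2.7 [ 424.1 -272.4   15. ] [ 1.8e+02 -1.0e-01 -2.6e+01] w 0.396 grip 25.0
shift [-0.0021  0.0037 -0.3501] turn [ 0.0007 -0.0012 -0.0016]
shift [ 0.0604 -1.3441 -0.351 ] turn [ 0.0009 -0.001  -0.3166]
shift [ 0.06   -1.3443 -0.021 ] turn [ 0.0009 -0.001  -0.3166]
```

```bash
python3 -m pendant '[{"x":0,"y":0,"z":-0.08,"rx":0,"ry":0,"rz":0,"gripper":20},{"x":0,"y":0,"z":-0.2,"rx":0,"ry":0,"rz":0,"gripper":20},{"x":0,"y":-0.05,"z":-0.3,"rx":0,"ry":0,"rz":0,"gripper":20},{"x":0.01,"y":-0.18,"z":-0.35,"rx":0,"ry":0,"rz":-0.08,"gripper":20},{"x":0.02,"y":-0.33,"z":-0.35,"rx":0,"ry":0,"rz":-0.16,"gripper":20},{"x":0.03,"y":-0.48,"z":-0.35,"rx":0,"ry":0,"rz":-0.24,"gripper":20},{"x":0.04,"y":-0.63,"z":-0.35,"rx":0,"ry":0,"rz":-0.316,"gripper":20},{"x":0.05,"y":-0.78,"z":-0.35,"rx":0,"ry":0,"rz":-0.316,"gripper":20}]'
python3 go.py 617.1 82.2 120 -7 617.1 82.2 21 -7
```

```text
clock: 3.5
tool_pos: [0.5402, -0.0662, 0.119]
tcp_rot: [-180.0, 0.0, -6.9]
ft_force: [0.8, -0.3, -1.8]
gripper_width: 0.394
grip_force: 25.0
at 3.5 [540.2 -66.2 119. ] [-180.     0.    -6.9] w 0.394 grip 25.0
shift [ 0.1949 -0.522  -0.0032] turn [-0.0003  0.0005  0.0013]
shift [ 0.1951 -0.5219  0.3268] turn [-0.0003  0.0005  0.0013]
```

```bash
python3 -m pendant '[{"x":0.08,"y":-0.14,"z":0,"rx":0,"ry":0,"rz":0,"gripper":20},{"x":0.14,"y":-0.28,"z":0,"rx":0,"ry":0,"rz":0,"gripper":20},{"x":0.195,"y":-0.42,"z":0,"rx":0,"ry":0,"rz":0,"gripper":20},{"x":0.195,"y":-0.522,"z":0.05,"rx":0,"ry":0,"rz":0,"gripper":20},{"x":0.195,"y":-0.522,"z":0.15,"rx":0,"ry":0,"rz":0,"gripper":20},{"x":0.195,"y":-0.522,"z":0.2,"rx":0,"ry":0,"rz":0,"gripper":20},{"x":0.195,"y":-0.522,"z":0.2,"rx":0,"ry":0,"rz":0,"gripper":20},{"x":0.195,"y":-0.522,"z":0.2,"rx":0,"ry":0,"rz":0,"gripper":20}]'
python3 go.py  617.1 82.2 21.5 -7
python3 - <<'E'
from h import *
c=read_camera("wrist")
cv2.imwrite("pics/w3.png",c["frame"][:,:,::-1])
E
```

```text
clock: 4.3
tool_pos: [0.6169, 0.0801, 0.059]
tcp_rot: [-180.0, 0.1, -7.0]
ft_force: [-0.1, 0.6, -0.6]
gripper_width: 0.392
grip_force: 25.0
at 4.3 [616.9  80.1  59. ] [-1.8e+02  1.0e-01 -7.0e+00] w 0.392 grip 25.0
shift [-0.     -0.0069  0.125 ] turn [-0.      0.0011 -0.0008]
```

View pics/w3.png

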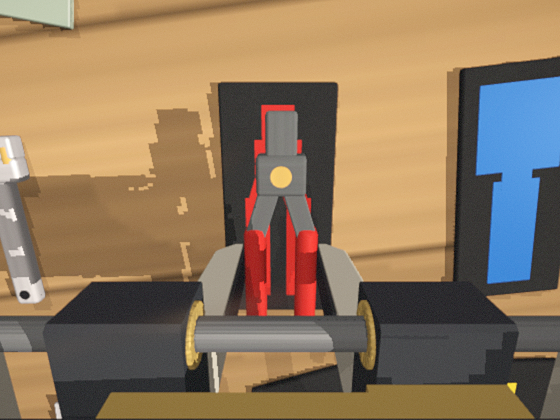

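The held pliers (column ≈281) line up over the red outline (pad centre column ≈279), jaws up. I'll lower, release and retreat.

```bash
python3 -m pendant '[{"x":0,"y":-0.005,"z":0.06,"rx":0,"ry":0,"rz":0,"gripper":20},{"x":0,"y":-0.005,"z":0.1,"rx":0,"ry":0,"rz":0,"gripper":20},{"x":0,"y":-0.005,"z":0.115,"rx":0,"ry":0,"rz":0,"gripper":20},{"x":0,"y":-0.005,"z":0.127,"rx":0,"ry":0,"rz":0,"gripper":20},{"x":0,"y":-0.005,"z":0.127,"rx":0,"ry":0,"rz":0,"gripper":20},{"x":0,"y":-0.005,"z":0.127,"rx":0,"ry":0,"rz":0,"gripper":20},{"x":0,"y":-0.005,"z":0.127,"rx":0,"ry":0,"rz":0,"gripper":55},{"x":0,"y":-0.005,"z":0.127,"rx":0,"ry":0,"rz":0,"gripper":55}]'
python3 go.py
python3 -m pendant '[{"x":0,"y":0,"z":0,"rx":0,"ry":0,"rz":0,"gripper":55},{"x":0,"y":0,"z":-0.05,"rx":0,"ry":0,"rz":0,"gripper":55},{"x":0,"y":0,"z":-0.15,"rx":0,"ry":0,"rz":0,"gripper":55},{"x":0,"y":0,"z":-0.3,"rx":0,"ry":0,"rz":0,"gripper":55},{"x":-0.1,"y":-0.1,"z":-0.43,"rx":0,"ry":0,"rz":0,"gripper":55},{"x":-0.2,"y":-0.25,"z":-0.43,"rx":0,"ry":0,"rz":0,"gripper":55},{"x":-0.2,"y":-0.4,"z":-0.43,"rx":0,"ry":0,"rz":0,"gripper":55},{"x":-0.2,"y":-0.4,"z":-0.43,"rx":0,"ry":0,"rz":0,"gripper":55}]'
python3 - <<'E'
from h import *
c=read_camera("wrist")
cv2.imwrite("pics/w4.png",c["frame"][:,:,::-1])
m=masks(c["frame"])
for z in(.005,.01):
  for a,ce,p in blobs(m["steel"],200): print(a,ce,rect(c,p,z),pca(c,p,z))
t=read_camera("top")
for a,ce,p in blobs(masks(t["frame"])["red"],20): print("red",a,rect(t,p,.013),ray(t,p,.013).mean(0))
E
python3 go.py
```

```text
clock: 5.15
tool_pos: [0.6178, 0.0815, 0.0217]
tcp_rot: [-180.0, -0.1, -7.1]
ft_force: [0.2, 0.6, 0.1]
gripper_width: 0.516
grip_force: 0.0
at 5.15 [617.8  81.5  21.7] [-1.8e+02 -1.0e-01 -7.1e+00] w 0.516 grip 0.0
clock: 5.95
tool_pos: [0.5719, 0.2133, 0.1526]
tcp_rot: [-179.8, -0.2, -6.8]
ft_force: [1.1, 0.6, -0.3]
gripper_width: 0.546
grip_force: 0.0
3079 [224.59662228 104.82884053] [647.2 251.1 118.6  34.7  -4. ] [656.7 251.5  -2.8]
2130 [360.19061033 280.72769953] [481.2 147.   95.6  35.4  22.3] [478.5 146.2  23.9]
1996 [198.88026052 281.78256513] [499.  305.2  90.4  33.5 -28.4] [495.9 303.8 -35.3]
2014 [258.21847071 294.00546177] [474.9 247.4  48.7  46.8 -10.6] [475.9 247.6 -40. ]
3978 [265.36752137 338.46480644] [424.5 245.3 220.2  26.7  82.8] [424.1 247.2  82.7]
246 [197.91869919 363.75203252] [396.4 323.1  40.3  12.6 -10.3] [401.2 322.3 -14.7]
3079 [224.59662228 104.82884053] [647.2 250.3 116.6  34.2  -4. ] [656.6 250.7  -2.8]
2130 [360.19061033 280.72769953] [484.  147.9  94.   34.8  22.3] [481.3 147.1  23.9]
1996 [198.88026052 281.78256513] [501.5 303.5  88.9  33.  -28.4] [498.4 302.2 -35.3]
2014 [258.21847071 294.00546177] [477.8 246.7  47.9  46.  -10.6] [478.8 246.8 -40. ]
3978 [265.36752137 338.46480644] [428.3 244.6 216.6  26.3  82.8] [427.8 246.5  82.7]
246 [197.91869919 363.75203252] [400.6 321.1  39.6  12.4 -10.3] [405.3 320.4 -14.7]
red 136 [606.2  94.7  66.1  16.8  -6.2] [0.60668945 0.09513828]
red 134 [603.6  70.1  66.5  16.2  -8. ] [0.60342068 0.07010811]
at 6.05 [572.5 209.3 151.4] [-1.8e+02 -1.0e-01 -6.9e+00] w 0.55 grip 0.0
```

View pics/w4.png

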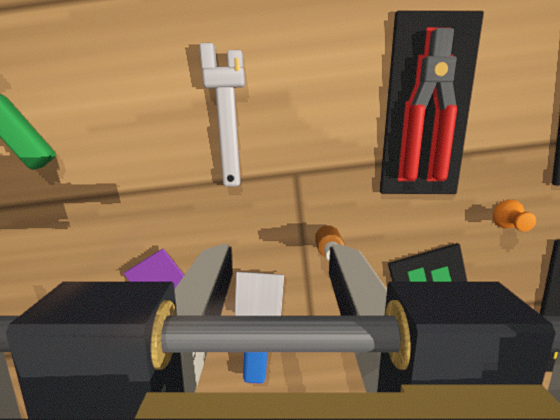

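The pliers lie in their red outline (handles columns 411/441, jaws at (441,40)). The wrench is at (230,180)→(222,60), the bottle at (328,240) and standing. Next is the wrench, heading −4°.

```bash
python3 go.py 628.5 251.3 100 -4 628.5 251.3 13 -4
```

```text
at 6.05 [572.5 209.3 151.4] [-1.8e+02 -1.0e-01 -6.9e+00] w 0.55 grip 0.0
shift [ 0.1684 -0.1612  0.1715] turn [-0.0001 -0.0015 -0.0478]
shift [ 0.1679 -0.1612  0.4615] turn [-0.0001 -0.0015 -0.0478]
```

```bash
python3 -m pendant '[{"x":0.1,"y":-0.1,"z":0.03,"rx":0,"ry":0,"rz":-0.048,"gripper":45},{"x":0.168,"y":-0.161,"z":0.15,"rx":0,"ry":0,"rz":-0.048,"gripper":45},{"x":0.168,"y":-0.161,"z":0.28,"rx":0,"ry":0,"rz":-0.048,"gripper":45},{"x":0.168,"y":-0.161,"z":0.38,"rx":0,"ry":0,"rz":-0.048,"gripper":45},{"x":0.168,"y":-0.161,"z":0.44,"rx":0,"ry":0,"rz":-0.048,"gripper":45},{"x":0.168,"y":-0.161,"z":0.461,"rx":0,"ry":0,"rz":-0.048,"gripper":45},{"x":0.168,"y":-0.161,"z":0.461,"rx":0,"ry":0,"rz":-0.048,"gripper":45},{"x":0.168,"y":-0.161,"z":0.461,"rx":0,"ry":0,"rz":-0.048,"gripper":45}]'
python3 -m pendant '[{"x":0,"y":0,"z":0,"rx":0,"ry":0,"rz":0,"gripper":3},{"x":0,"y":0,"z":0,"rx":0,"ry":0,"rz":0,"gripper":3},{"x":0,"y":0,"z":0,"rx":0,"ry":0,"rz":0,"gripper":3},{"x":0,"y":0,"z":0,"rx":0,"ry":0,"rz":0,"gripper":3},{"x":0,"y":0,"z":0,"rx":0,"ry":0,"rz":0,"gripper":3},{"x":0,"y":0,"z":0,"rx":0,"ry":0,"rz":0,"gripper":3},{"x":0,"y":0,"z":0,"rx":0,"ry":0,"rz":0,"gripper":3},{"x":0,"y":0,"z":0,"rx":0,"ry":0,"rz":0,"gripper":3}]' 35
python3 go.py 628.5 251 120 -4 410.4 66.9 120 11.6
```

```text
clock: 6.85
tool_pos: [0.6294, 0.2481, 0.0124]
tcp_rot: [180.0, -0.0, -4.3]
ft_force: [-0.3, -0.2, -0.7]
gripper_width: 0.452
grip_force: 0.0
clock: 7.65
tool_pos: [0.6286, 0.2498, 0.012]
tcp_rot: [-180.0, -0.0, -4.2]
ft_force: [-0.2, 0.8, 1.4]
gripper_width: 0.158
grip_force: 34.9
at 7.65 [628.6 249.8  12. ] [-180.    -0.    -4.2] w 0.158 grip 34.9
shift [-0.0006 -0.0039 -0.36  ] turn [-0.0001 -0.0003 -0.0028]
shift [-0.6811  0.661  -0.3603] turn [-1.000e-04 -3.000e-04 -2.628e-01]
```

```bash
python3 -m pendant '[{"x":0,"y":0,"z":-0.08,"rx":0,"ry":0,"rz":0,"gripper":3},{"x":0,"y":0,"z":-0.2,"rx":0,"ry":0,"rz":0,"gripper":3},{"x":-0.03,"y":0.03,"z":-0.32,"rx":0,"ry":0,"rz":0,"gripper":3},{"x":-0.12,"y":0.12,"z":-0.36,"rx":0,"ry":0,"rz":-0.05,"gripper":3},{"x":-0.22,"y":0.22,"z":-0.36,"rx":0,"ry":0,"rz":-0.1,"gripper":3},{"x":-0.32,"y":0.32,"z":-0.36,"rx":0,"ry":0,"rz":-0.16,"gripper":3},{"x":-0.42,"y":0.42,"z":-0.36,"rx":0,"ry":0,"rz":-0.22,"gripper":3},{"x":-0.52,"y":0.52,"z":-0.36,"rx":0,"ry":0,"rz":-0.26,"gripper":3}]'
python3 -m pendant '[{"x":0,"y":0,"z":0,"rx":0,"ry":0,"rz":0,"gripper":3}]'
python3 go.py 410.4 66.9 60 11.6 410.4 66.9 18 11.6
```

```text
clock: 8.45
tool_pos: [0.4598, 0.1046, 0.1196]
tcp_rot: [180.0, 0.0, 11.6]
ft_force: [1.2, -1.1, -1.4]
gripper_width: 0.154
grip_force: 34.9
clock: 8.55
tool_pos: [0.4561, 0.1035, 0.1189]
tcp_rot: [-180.0, 0.4, 11.4]
ft_force: [0.4, 0.5, -0.3]
gripper_width: 0.153
grip_force: 34.9
at 8.55 [456.1 103.5 118.9] [-180.     0.4   11.4] w 0.153 grip 34.9
shift [-0.1721  0.0896  0.1974] turn [-0.0003  0.0059 -0.0035]
shift [-0.1712  0.0896  0.3374] turn [-0.0003  0.0059 -0.0035]
```

```bash
python3 -m pendant '[{"x":-0.09,"y":0.05,"z":0,"rx":0,"ry":0,"rz":0,"gripper":3},{"x":-0.172,"y":0.09,"z":0.05,"rx":0,"ry":0,"rz":0,"gripper":3},{"x":-0.172,"y":0.09,"z":0.15,"rx":0,"ry":0,"rz":0,"gripper":3},{"x":-0.172,"y":0.09,"z":0.2,"rx":0,"ry":0,"rz":0,"gripper":3},{"x":-0.172,"y":0.09,"z":0.2,"rx":0,"ry":0,"rz":0,"gripper":3},{"x":-0.172,"y":0.09,"z":0.2,"rx":0,"ry":0,"rz":0,"gripper":3},{"x":-0.172,"y":0.09,"z":0.2,"rx":0,"ry":0,"rz":0,"gripper":3}]'
python3 go.py 410.4 66.9 18 11.6
python3 - <<'E'
from h import *
c=read_camera("wrist")
cv2.imwrite("pics/w5.png",c["frame"][:,:,::-1])
E
```

```text
clock: 9.25
tool_pos: [0.4175, 0.0689, 0.0607]
tcp_rot: [180.0, -0.1, 11.4]
ft_force: [-0.3, 0.9, -1.2]
gripper_width: 0.158
grip_force: 34.9
at 9.25 [417.5  68.9  60.7] [ 1.80e+02 -1.00e-01  1.14e+01] w 0.158 grip 34.9
shift [-0.0246  0.0018  0.1422] turn [ 0.0005 -0.0015 -0.0026]
```

View pics/w5.png

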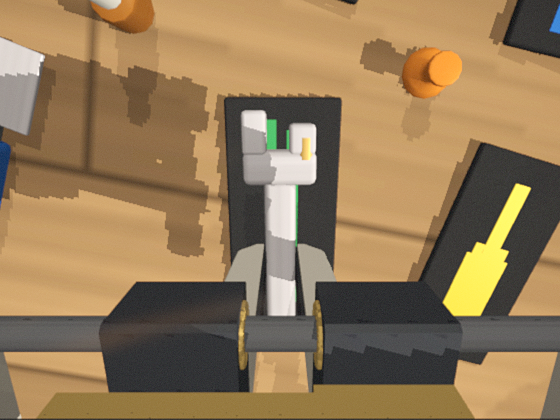

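The wrench (axis ≈ column 281) is centred on its pad (226–340) with the jaws at the outline's jaw end, needing 7 mm back along x. I'll lower and release.

```bash
python3 -m pendant '[{"x":-0.025,"y":0.001,"z":0.06,"rx":0,"ry":0,"rz":0,"gripper":3},{"x":-0.025,"y":0.001,"z":0.11,"rx":0,"ry":0,"rz":0,"gripper":3},{"x":-0.025,"y":0.001,"z":0.13,"rx":0,"ry":0,"rz":0,"gripper":3},{"x":-0.025,"y":0.001,"z":0.141,"rx":0,"ry":0,"rz":0,"gripper":3},{"x":-0.025,"y":0.001,"z":0.141,"rx":0,"ry":0,"rz":0,"gripper":3},{"x":-0.025,"y":0.001,"z":0.141,"rx":0,"ry":0,"rz":0,"gripper":3},{"x":-0.025,"y":0.001,"z":0.141,"rx":0,"ry":0,"rz":0,"gripper":45},{"x":-0.025,"y":0.001,"z":0.141,"rx":0,"ry":0,"rz":0,"gripper":45}]'
python3 -m pendant '[{"x":0,"y":0,"z":0,"rx":0,"ry":0,"rz":0,"gripper":45},{"x":0,"y":0,"z":-0.05,"rx":0,"ry":0,"rz":0,"gripper":45},{"x":0,"y":0,"z":-0.15,"rx":0,"ry":0,"rz":0,"gripper":45},{"x":0,"y":0,"z":-0.3,"rx":0,"ry":0,"rz":0,"gripper":45},{"x":0,"y":-0.1,"z":-0.43,"rx":0,"ry":0,"rz":0.1,"gripper":45},{"x":0,"y":-0.25,"z":-0.43,"rx":0,"ry":0,"rz":0.2,"gripper":45},{"x":0,"y":-0.25,"z":-0.43,"rx":0,"ry":0,"rz":0.3,"gripper":45},{"x":0,"y":-0.25,"z":-0.43,"rx":0,"ry":0,"rz":0.37,"gripper":45}]'
python3 - <<'E'
from h import *
c=read_camera("wrist")
cv2.imwrite("pics/w6.png",c["frame"][:,:,::-1])
m=masks(c["frame"])
for a,ce,p in blobs(m["blue"],200): print("blue",a,ce,rect(c,p,.017),pca(c,p,.012))
t=read_camera("top");m=masks(t["frame"])["steel"]
for a,ce,p in blobs(m,80): print("steel",a,(ce/.7).round(),rect(t,p,.012))
E
python3 go.py 422.8 256.6 100 -10.7 422.8 256.6 16 -10.7
```

```text
clock: 10.1
tool_pos: [0.4095, 0.067, 0.0179]
tcp_rot: [180.0, -0.0, 11.4]
ft_force: [-1.0, -0.1, 0.3]
gripper_width: 0.28
grip_force: 0.0
clock: 10.9
tool_pos: [0.3938, 0.142, 0.1471]
tcp_rot: [-180.0, -0.1, -10.8]
ft_force: [0.0, 0.9, 0.4]
gripper_width: 0.449
grip_force: 0.0
blue 1803 [147.53189129 202.15363283] [412.1 255.8  63.9  25.1 -10.7] [413.9 257.3  -9.4]
steel 19835 [371.  55.] [1047.4   63.2 1686.4  369.6   89.6]
steel 549 [779.  27.] [1154.  -744.3  156.5  101.9   -8.7]
steel 3073 [308. 169.] [847.5 249.3 187.9 147.1  73. ]
steel 2951 [445. 166.] [848.5 -29.4 197.1 146.7 -81.4]
steel 247 [543. 182.] [ 811.4 -224.9   51.5   49.3    8. ]
steel 3197 [769. 281.] [ 603.1 -651.8  216.9  122.1   -7.5]
steel 400 [ 75. 299.] [5.859e+02 6.926e+02 1.511e+02 2.110e+01 1.000e-01]
steel 205 [ 92. 299.] [ 5.853e+02  6.592e+02  1.455e+02  1.150e+01 -1.000e-01]
steel 520 [155. 306.] [576.6 522.9 122.4 120.2  51.2]
steel 2164 [438. 522.] [269.3  -8.3 476.9 159.1   4.6]
steel 1076 [281. 478.] [270.6 290.5 451.3  18.5  -0.6]
steel 769 [396. 478.] [266.9  83.5 454.6  12.7   4.3]
steel 1724 [331. 371.] [435.4 192.2 156.6  98.3 -86. ]
steel 707 [269. 483.] [260.1 311.6 429.6  14.3  -0.8]
steel 101 [112. 464.] [ 2.765e+02  5.977e+02  6.520e+01  1.140e+01 -4.000e-01]
steel 884 [367. 566.] [ 97.4 143.  100.2  71.  -89.7]
at 11.0 [394.  141.  146.7] [-180.    -0.   -10.7] w 0.448 grip 0.0
shift [ 0.0226 -0.3965  0.1557] turn [-0.0001 -0.0003 -0.0006]
shift [ 0.0226 -0.3965  0.4357] turn [-0.0001 -0.0003 -0.0006]
```

View pics/w6.png

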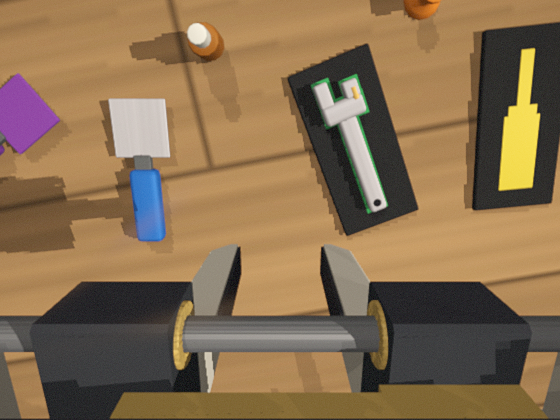

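The wrench fills its green outline. The scraper meant (blue handle at (148,202), steel blade at (139,127)) is clear of the purple look-alike (20,115).

```bash
python3 -m pendant '[{"x":0.02,"y":-0.14,"z":0,"rx":0,"ry":0,"rz":0,"gripper":52},{"x":0.022,"y":-0.28,"z":0,"rx":0,"ry":0,"rz":0,"gripper":52},{"x":0.022,"y":-0.392,"z":0.05,"rx":0,"ry":0,"rz":0,"gripper":52},{"x":0.022,"y":-0.392,"z":0.15,"rx":0,"ry":0,"rz":0,"gripper":52},{"x":0.022,"y":-0.392,"z":0.28,"rx":0,"ry":0,"rz":0,"gripper":52},{"x":0.022,"y":-0.392,"z":0.38,"rx":0,"ry":0,"rz":0,"gripper":52},{"x":0.022,"y":-0.392,"z":0.436,"rx":0,"ry":0,"rz":0,"gripper":52},{"x":0.022,"y":-0.392,"z":0.436,"rx":0,"ry":0,"rz":0,"gripper":52}]'
python3 -m pendant '[{"x":0,"y":0,"z":0,"rx":0,"ry":0,"rz":0,"gripper":52},{"x":0,"y":0,"z":0,"rx":0,"ry":0,"rz":0,"gripper":10},{"x":0,"y":0,"z":0,"rx":0,"ry":0,"rz":0,"gripper":10},{"x":0,"y":0,"z":0,"rx":0,"ry":0,"rz":0,"gripper":10},{"x":0,"y":0,"z":0,"rx":0,"ry":0,"rz":0,"gripper":10},{"x":0,"y":0,"z":0,"rx":0,"ry":0,"rz":0,"gripper":10},{"x":0,"y":0,"z":0,"rx":0,"ry":0,"rz":0,"gripper":10},{"x":0,"y":0,"z":0,"rx":0,"ry":0,"rz":0,"gripper":10}]' 25
python3 go.py 422 255 130 -10.7 610 -67.8 130 -0.6
```

```text
clock: 11.8
tool_pos: [0.4212, 0.2539, 0.0135]
tcp_rot: [179.9, 0.2, -10.7]
ft_force: [-0.6, 0.0, 0.3]
gripper_width: 0.518
grip_force: 0.0
clock: 12.6
tool_pos: [0.4232, 0.255, 0.0165]
tcp_rot: [-180.0, -0.1, -10.8]
ft_force: [-1.1, 0.5, 7.1]
gripper_width: 0.255
grip_force: 25.0
at 12.6 [423.2 255.   16.5] [-1.80e+02 -1.00e-01 -1.08e+01] w 0.255 grip 25.0
shift [-0.0034  0.0006 -0.3783] turn [-0.0007 -0.0012 -0.0011]
shift [ 0.8132  0.9406 -0.3779] turn [-0.0006 -0.0012 -0.1694]
```

```bash
python3 -m pendant '[{"x":0,"y":0,"z":-0.08,"rx":0,"ry":0,"rz":0,"gripper":10},{"x":0,"y":0,"z":-0.2,"rx":0,"ry":0,"rz":0,"gripper":10},{"x":0,"y":0,"z":-0.34,"rx":0,"ry":0,"rz":0,"gripper":10},{"x":0.08,"y":0.09,"z":-0.378,"rx":0,"ry":0,"rz":-0.05,"gripper":10},{"x":0.17,"y":0.2,"z":-0.378,"rx":0,"ry":0,"rz":-0.1,"gripper":10},{"x":0.27,"y":0.31,"z":-0.378,"rx":0,"ry":0,"rz":-0.169,"gripper":10},{"x":0.37,"y":0.42,"z":-0.378,"rx":0,"ry":0,"rz":-0.169,"gripper":10},{"x":0.47,"y":0.53,"z":-0.378,"rx":0,"ry":0,"rz":-0.169,"gripper":10}]'
python3 -m pendant '[{"x":0,"y":0,"z":0,"rx":0,"ry":0,"rz":0,"gripper":10}]'
python3 go.py 610 -67.8 60 -0.6
```

```text
clock: 13.4
tool_pos: [0.5318, 0.0707, 0.1291]
tcp_rot: [-180.0, 0.0, -0.6]
ft_force: [0.9, -0.4, -1.5]
gripper_width: 0.257
grip_force: 25.0
clock: 13.5
tool_pos: [0.5345, 0.0676, 0.1292]
tcp_rot: [179.9, -0.1, -0.9]
ft_force: [-0.7, 0.8, 0.6]
gripper_width: 0.257
grip_force: 25.0
at 13.5 [534.5  67.6 129.2] [ 1.799e+02 -1.000e-01 -9.000e-01] w 0.257 grip 25.0
shift [0.2583 0.4469 0.2319] turn [ 0.0017 -0.0023 -0.005 ]
```

```bash
python3 -m pendant '[{"x":0.08,"y":0.13,"z":0,"rx":0,"ry":0,"rz":0,"gripper":10},{"x":0.16,"y":0.26,"z":0,"rx":0,"ry":0,"rz":0,"gripper":10},{"x":0.24,"y":0.39,"z":0,"rx":0,"ry":0,"rz":0,"gripper":10},{"x":0.258,"y":0.446,"z":0.08,"rx":0,"ry":0,"rz":0,"gripper":10},{"x":0.258,"y":0.446,"z":0.17,"rx":0,"ry":0,"rz":0,"gripper":10},{"x":0.258,"y":0.446,"z":0.23,"rx":0,"ry":0,"rz":0,"gripper":10},{"x":0.258,"y":0.446,"z":0.23,"rx":0,"ry":0,"rz":0,"gripper":10},{"x":0.258,"y":0.446,"z":0.23,"rx":0,"ry":0,"rz":0,"gripper":10}]'
python3 go.py 610 -67.8 22.5 -0.6
python3 - <<'E'
from h import *
c=read_camera("wrist")
cv2.imwrite("pics/w7.png",c["frame"][:,:,::-1])
E
```

```text
clock: 14.3
tool_pos: [0.607, -0.0617, 0.0601]
tcp_rot: [-180.0, 0.1, -0.6]
ft_force: [-0.2, 0.3, 0.2]
gripper_width: 0.26
grip_force: 25.0
at 14.3 [607.  -61.7  60.1] [-1.8e+02  1.0e-01 -6.0e-01] w 0.26 grip 25.0
shift [0.0103 0.0204 0.1253] turn [-0.0004  0.0011  0.    ]
```

View pics/w7.png

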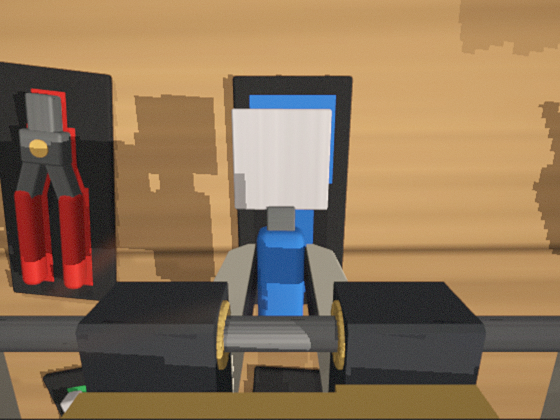

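The scraper is aligned with its pad but about 6 mm left (blade centre column 281, pad centre 292), which matches the computed offset. I'll correct, lower and release.

```bash
python3 -m pendant '[{"x":0.01,"y":0.02,"z":0.05,"rx":0,"ry":0,"rz":0,"gripper":10},{"x":0.01,"y":0.02,"z":0.09,"rx":0,"ry":0,"rz":0,"gripper":10},{"x":0.01,"y":0.02,"z":0.11,"rx":0,"ry":0,"rz":0,"gripper":10},{"x":0.01,"y":0.02,"z":0.125,"rx":0,"ry":0,"rz":0,"gripper":10},{"x":0.01,"y":0.02,"z":0.125,"rx":0,"ry":0,"rz":0,"gripper":10},{"x":0.01,"y":0.02,"z":0.125,"rx":0,"ry":0,"rz":0,"gripper":10},{"x":0.01,"y":0.02,"z":0.125,"rx":0,"ry":0,"rz":0,"gripper":50},{"x":0.01,"y":0.02,"z":0.125,"rx":0,"ry":0,"rz":0,"gripper":50}]'
python3 -m pendant '[{"x":0,"y":0,"z":0,"rx":0,"ry":0,"rz":0,"gripper":50},{"x":0,"y":0,"z":-0.05,"rx":0,"ry":0,"rz":0,"gripper":50},{"x":0,"y":0,"z":-0.15,"rx":0,"ry":0,"rz":0,"gripper":50},{"x":0,"y":0,"z":-0.3,"rx":0,"ry":0,"rz":0,"gripper":50},{"x":-0.1,"y":0.08,"z":-0.43,"rx":0,"ry":0,"rz":-0.1,"gripper":50},{"x":-0.1,"y":0.22,"z":-0.43,"rx":0,"ry":0,"rz":-0.22,"gripper":50},{"x":-0.1,"y":0.36,"z":-0.43,"rx":0,"ry":0,"rz":-0.34,"gripper":50},{"x":-0.1,"y":0.5,"z":-0.43,"rx":0,"ry":0,"rz":-0.44,"gripper":50}]'
python3 -m pendant '[{"x":0,"y":0,"z":0,"rx":0,"ry":0,"rz":0,"gripper":50},{"x":0,"y":0,"z":0,"rx":0,"ry":0,"rz":0,"gripper":50}]'
python3 - <<'E'
from h import *
c=read_camera("wrist")
cv2.imwrite("pics/w8.png",c["frame"][:,:,::-1])
m=masks(c["frame"])
for a,ce,p in blobs(m["yellow"],200): print("yel",a,ce,rect(c,p,.025),rect(c,p,.0125),pca(c,p,.02))
E
python3 go.py
```

```text
clock: 15.15
tool_pos: [0.6104, -0.0684, 0.0227]
tcp_rot: [180.0, -0.0, -0.6]
ft_force: [0.5, -0.4, 0.4]
gripper_width: 0.378
grip_force: 0.0
clock: 15.95
tool_pos: [0.5789, -0.2195, 0.1542]
tcp_rot: [179.8, -0.1, 26.1]
ft_force: [1.0, 0.3, 0.3]
gripper_width: 0.497
grip_force: 0.0
clock: 16.15
tool_pos: [0.5785, -0.219, 0.1525]
tcp_rot: [180.0, -0.0, 25.6]
ft_force: [0.4, 0.5, -1.2]
gripper_width: 0.498
grip_force: 0.0
yel 1794 [355.03511706 192.0122631 ] [ 613.3 -272.6   56.8   23.7   25.7] [ 611.7 -276.5   59.3   24.8   25.7] [ 613.5 -273.8   26.2]
yel 1485 [ 71.05791246 266.42828283] [438.1 -76.3 103.2  28.3  -5.2] [428.7 -71.5 107.8  29.5  -5.2] [438.9 -72.1 -12.9]
at 16.2 [ 578.5 -217.9  152.2] [-180.    -0.    25.7] w 0.498 grip 0.0
```

View pics/w8.png

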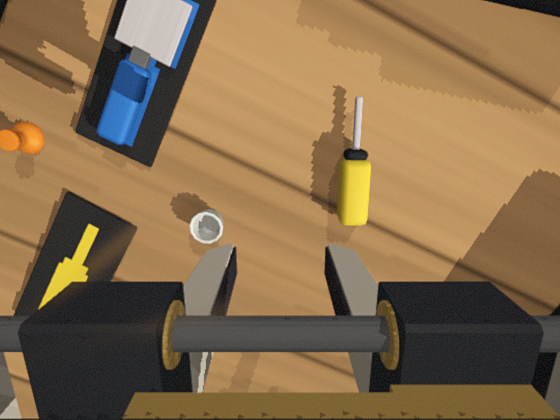

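The scraper is down on its pad (handle (130,100)); the visible blue strip is mostly parallax. The screwdriver handle is at (355,192) with its tip up at (359,100), and the cup at (206,227) is clear.

```bash
python3 go.py 620.3 -271.2 14 25.7
```

```text
at 16.2 [ 578.5 -217.9  152.2] [-180.    -0.    25.7] w 0.498 grip 0.0
shift [0.0483 0.2207 0.4608] turn [-0.0002 -0.0004 -0.0007]
```

```bash
python3 -m pendant '[{"x":0.02,"y":0.12,"z":0.02,"rx":0,"ry":0,"rz":0,"gripper":55},{"x":0.048,"y":0.22,"z":0.1,"rx":0,"ry":0,"rz":0,"gripper":55},{"x":0.048,"y":0.22,"z":0.22,"rx":0,"ry":0,"rz":0,"gripper":55},{"x":0.048,"y":0.22,"z":0.34,"rx":0,"ry":0,"rz":0,"gripper":55},{"x":0.048,"y":0.22,"z":0.42,"rx":0,"ry":0,"rz":0,"gripper":55},{"x":0.048,"y":0.22,"z":0.458,"rx":0,"ry":0,"rz":0,"gripper":55},{"x":0.048,"y":0.22,"z":0.458,"rx":0,"ry":0,"rz":0,"gripper":55},{"x":0.048,"y":0.22,"z":0.458,"rx":0,"ry":0,"rz":0,"gripper":55}]'
python3 -m pendant '[{"x":0,"y":0,"z":0,"rx":0,"ry":0,"rz":0,"gripper":10},{"x":0,"y":0,"z":0,"rx":0,"ry":0,"rz":0,"gripper":10},{"x":0,"y":0,"z":0,"rx":0,"ry":0,"rz":0,"gripper":10},{"x":0,"y":0,"z":0,"rx":0,"ry":0,"rz":0,"gripper":10},{"x":0,"y":0,"z":0,"rx":0,"ry":0,"rz":0,"gripper":10},{"x":0,"y":0,"z":0,"rx":0,"ry":0,"rz":0,"gripper":10},{"x":0,"y":0,"z":0,"rx":0,"ry":0,"rz":0,"gripper":10}]' 25
python3 go.py 404.6 -65.4 120 -5
```

```text
clock: 17.0
tool_pos: [0.6212, -0.2705, 0.0153]
tcp_rot: [179.9, -0.0, 25.8]
ft_force: [-0.2, -0.1, -0.5]
gripper_width: 0.549
grip_force: 0.0
clock: 17.7
tool_pos: [0.6204, -0.2713, 0.0147]
tcp_rot: [180.0, -0.0, 25.8]
ft_force: [-1.5, 0.8, 5.2]
gripper_width: 0.265
grip_force: 25.0
at 17.7 [ 620.4 -271.3   14.7] [180.   -0.   25.8] w 0.265 grip 25.0
shift [-0.3495 -0.9308 -0.3513] turn [ 2.000e-04 -3.000e-04  5.127e-01]
```

```bash
python3 -m pendant '[{"x":0,"y":0,"z":-0.08,"rx":0,"ry":0,"rz":0,"gripper":10},{"x":0,"y":0,"z":-0.2,"rx":0,"ry":0,"rz":0,"gripper":10},{"x":0,"y":-0.03,"z":-0.31,"rx":0,"ry":0,"rz":0.03,"gripper":10},{"x":-0.04,"y":-0.13,"z":-0.351,"rx":0,"ry":0,"rz":0.12,"gripper":10},{"x":-0.09,"y":-0.26,"z":-0.351,"rx":0,"ry":0,"rz":0.22,"gripper":10},{"x":-0.14,"y":-0.39,"z":-0.351,"rx":0,"ry":0,"rz":0.32,"gripper":10},{"x":-0.19,"y":-0.52,"z":-0.351,"rx":0,"ry":0,"rz":0.42,"gripper":10},{"x":-0.24,"y":-0.65,"z":-0.351,"rx":0,"ry":0,"rz":0.513,"gripper":10}]'
python3 -m pendant '[{"x":0,"y":0,"z":0,"rx":0,"ry":0,"rz":0,"gripper":10}]'
python3 go.py 404.6 -65.4 60 -5
```

```text
clock: 18.5
tool_pos: [0.4691, -0.1259, 0.1192]
tcp_rot: [-180.0, 0.0, -5.3]
ft_force: [0.3, -0.2, -0.3]
gripper_width: 0.264
grip_force: 25.0
clock: 18.6
tool_pos: [0.4654, -0.1226, 0.1184]
tcp_rot: [-179.8, 0.4, -5.0]
ft_force: [1.0, -0.2, -0.2]
gripper_width: 0.266
grip_force: 25.0
at 18.6 [ 465.4 -122.6  118.4] [-179.8    0.4   -5. ] w 0.266 grip 25.0
shift [-0.2172 -0.1715  0.1964] turn [-0.003   0.006  -0.0007]
```

```bash
python3 -m pendant '[{"x":-0.11,"y":-0.09,"z":0,"rx":0,"ry":0,"rz":0,"gripper":10},{"x":-0.216,"y":-0.171,"z":0.02,"rx":0,"ry":0,"rz":0,"gripper":10},{"x":-0.216,"y":-0.171,"z":0.1,"rx":0,"ry":0,"rz":0,"gripper":10},{"x":-0.216,"y":-0.171,"z":0.19,"rx":0,"ry":0,"rz":0,"gripper":10},{"x":-0.216,"y":-0.171,"z":0.195,"rx":0,"ry":0,"rz":0,"gripper":10},{"x":-0.216,"y":-0.171,"z":0.195,"rx":0,"ry":0,"rz":0,"gripper":10},{"x":-0.216,"y":-0.171,"z":0.195,"rx":0,"ry":0,"rz":0,"gripper":10}]'
python3 go.py 404.6 -65.4 20.7 -5
python3 - <<'E'
from h import *
c=read_camera("wrist")
cv2.imwrite("pics/w9.png",c["frame"][:,:,::-1])
E
```

```text
clock: 19.3
tool_pos: [0.4116, -0.0708, 0.0619]
tcp_rot: [180.0, -0.1, -5.0]
ft_force: [-0.0, -0.9, -0.9]
gripper_width: 0.268
grip_force: 25.0
at 19.3 [411.6 -70.8  61.9] [ 1.8e+02 -1.0e-01 -5.0e+00] w 0.268 grip 25.0
shift [-0.0252 -0.0161  0.1372] turn [ 0.0005 -0.0012 -0.0003]
```

View pics/w9.png

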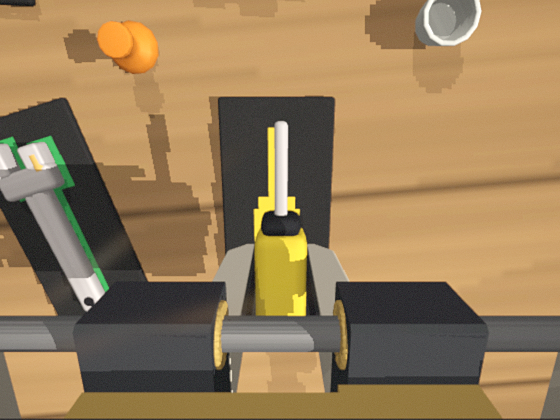

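The screwdriver (shaft column 281) is parallel to its pad, whose centre is at column ≈277, and sits about 4 mm right and 7 mm ahead. I'll correct, lower and release.

```bash
python3 -m pendant '[{"x":-0.025,"y":-0.014,"z":0.05,"rx":0,"ry":0,"rz":0,"gripper":10},{"x":-0.025,"y":-0.014,"z":0.1,"rx":0,"ry":0,"rz":0,"gripper":10},{"x":-0.025,"y":-0.014,"z":0.125,"rx":0,"ry":0,"rz":0,"gripper":10},{"x":-0.025,"y":-0.014,"z":0.137,"rx":0,"ry":0,"rz":0,"gripper":10},{"x":-0.025,"y":-0.014,"z":0.137,"rx":0,"ry":0,"rz":0,"gripper":10},{"x":-0.025,"y":-0.014,"z":0.137,"rx":0,"ry":0,"rz":0,"gripper":10},{"x":-0.025,"y":-0.014,"z":0.137,"rx":0,"ry":0,"rz":0,"gripper":50},{"x":-0.025,"y":-0.014,"z":0.137,"rx":0,"ry":0,"rz":0,"gripper":50}]'
python3 -m pendant '[{"x":0,"y":0,"z":0,"rx":0,"ry":0,"rz":0,"gripper":50},{"x":0,"y":0,"z":-0.05,"rx":0,"ry":0,"rz":0,"gripper":50},{"x":0,"y":0,"z":-0.15,"rx":0,"ry":0,"rz":0,"gripper":50},{"x":0,"y":0,"z":-0.3,"rx":0,"ry":0,"rz":0,"gripper":50},{"x":0,"y":0,"z":-0.45,"rx":0,"ry":0,"rz":0,"gripper":50},{"x":-0.1,"y":0.1,"z":-0.6,"rx":0,"ry":0,"rz":0,"gripper":50},{"x":-0.2,"y":0.25,"z":-0.7,"rx":0,"ry":0,"rz":0,"gripper":50},{"x":-0.3,"y":0.4,"z":-0.7,"rx":0,"ry":0,"rz":0,"gripper":50}]'
python3 -m pendant '[{"x":-0.1,"y":0.2,"z":0,"rx":0,"ry":0,"rz":0,"gripper":50},{"x":-0.1,"y":0.4,"z":0,"rx":0,"ry":0,"rz":0,"gripper":50},{"x":-0.1,"y":0.5,"z":0,"rx":0,"ry":0,"rz":0,"gripper":50},{"x":-0.1,"y":0.6,"z":0,"rx":0,"ry":0,"rz":0,"gripper":50},{"x":-0.1,"y":0.6,"z":0,"rx":0,"ry":0,"rz":0,"gripper":50},{"x":-0.1,"y":0.6,"z":0,"rx":0,"ry":0,"rz":0,"gripper":50}]'
python3 - <<'E'
from h import *
c=read_camera("top");im=c["frame"][:,:,::-1]
cv2.imwrite("pics/t9.png",cv2.resize(im[140:310,180:420],(800,567),interpolation=cv2.INTER_CUBIC))
m=masks(c["frame"])
for k,z in(("blue",.017),("yellow",.025),("steel",.012)):
  for a,ce,p in blobs(m[k],40):
    r=rect(c,p,z)
    if 250<r[0]<700 and abs(r[1])<150 and r[2]<220: print(k,a,r)
E
```

```text
clock: 20.15
tool_pos: [0.4039, -0.0655, 0.0203]
tcp_rot: [180.0, -0.0, -5.0]
ft_force: [0.2, 0.1, 0.6]
gripper_width: 0.389
grip_force: 0.0
clock: 20.95
tool_pos: [0.3193, -0.1593, 0.2291]
tcp_rot: [179.8, -0.3, -4.8]
ft_force: [0.4, -1.4, 0.5]
gripper_width: 0.5
grip_force: 0.0
clock: 21.55
tool_pos: [0.2727, -0.3348, 0.2254]
tcp_rot: [-179.9, 0.0, -5.1]
ft_force: [-0.2, 0.9, -0.3]
gripper_width: 0.5
grip_force: 0.0
blue 259 [ 5.976e+02 -6.760e+01  7.110e+01  2.880e+01  4.000e-01]
yellow 150 [399.2 -67.8  53.   21.2  -2.6]
steel 290 [666.2 -70.8  47.6  46.6  89.3]
steel 287 [430.   70.  119.2  32.2  13.3]
```

View pics/t9.png

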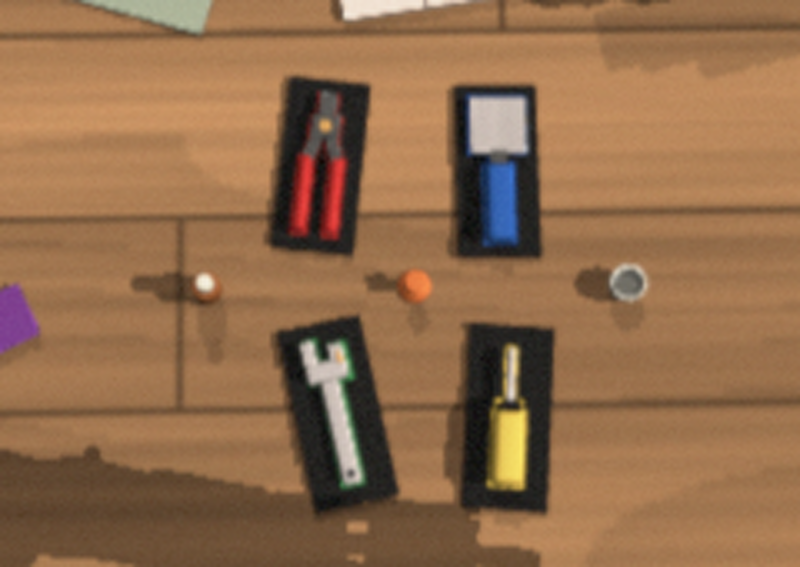

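The crop shows all four tools in their outlines and the right way round: pliers (320,165), scraper (498,170), wrench (335,410), screwdriver (508,420). The bottle is standing at (206,288) and the arm is clear, so I'll hand in.

```bash
python3 -c "
from cell import *
print(sign_off())"
```

```text
the job is handed in; nothing more can be done
None
```

All four tools are lying released in their own outlines, the right way round, and the bottle was left standing; I handed the job in at about 22 s of the 128 s, and it returned no verdict.

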